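# Set up raking light on the inspection mat

### The job

Get the inspection mat ready for checking the handle blank: first clear the mat, putting every wooden offcut in the plywood tray and every sharpening stone on the dark wooden board. Then lay the brass-ended handle blank flat on the cross in the middle of the mat. Last, turn the bench lamp on its post until its arm points straight at the cross and tip its panel forward to 45 degrees so that it shines down on the blank; leave the other things on the bench where they are.

Things in the scene. Friction and masses are not known exactly. Their poses are not given: they have to be found in the camera images.
- mat: Flat black rubber mat, fixed, 260 (x) x 220 (y) x 4 mm; origin at the centre of its underside. Three or four offcuts and stones lie on it at the start.
- mat_mark (a point): Centre of the thin white cross in the middle of the mat, on its upper face; axes as the mat's (z up).
- tray: Offcut tray: open plywood box, fixed, outside 180 (x) x 280 (y) x 40 mm high, walls 6 mm, on the table on the robot's right; origin at the centre of its underside.
- tray_in (a point): Centre of the tray's inner floor; axes as the tray's, z up.
- board: Stone board: flat dark wooden board, fixed, 170 (x) x 210 (y) x 12 mm, on the robot's left; origin at the centre of its underside. Holds two stones side by side, each along the board's x.
- board_top (a point): Centre of the board's upper face; axes as the board's, z up.
- offcut_a: Wooden offcut, plain light block 90 (x) x 40 (y) x 32 mm high; origin at the centre of its underside. 70 g. May be absent (None).
- offcut_b: Wooden offcut, stepped brown block: lower step 84 (x) x 44 (y) x 20 mm, with a second step 40 x 44 x 20 mm on it, centred at x = -22 mm (40 mm high there); origin at the centre of its underside. 80 g. May be absent (None).
- offcut_c: Wooden offcut, light block 80 (x) x 48 (y) x 26 mm high with two dark drill marks on top; origin at the centre of its underside. 70 g. May be absent (None).
- stone_a: Sharpening stone, grey two-layer bar 115 (x) x 46 (y) x 28 mm high; origin at the centre of its underside. 300 g. May be absent (None).
- stone_b: Sharpening stone just like stone_a. May be absent (None).
- blank: Handle blank: dark wooden bar with a brass cap at each end, 130 (x) x 36 (y) x 26 mm high, origin at the centre of its underside; starts on the bare table right of the mat. 160 g. Its place is on the mat's cross, with its long side in any direction.
- lamp_arm (a joint): Swivel of the lamp's arm about its upright post, rad, counter-clockwise from above is positive, range -1.3 to 2.3; at 0 the arm points along the lamp foot's own -x. Stays where it is left (friction about 0.35 N m, some 2 to 4 N at the bar).
- lamp_head (a joint): Tilt of the lamp's panel, rad: 0 = panel upright, white light face looking level along the arm, away from the post; positive = its upper edge with the bar leans forward, away from the post, so that the light face looks down (0.785 = 45 degrees forward). Range -0.5 to 1.3. Stays where it is left (friction about 0.28 N m, some 3 N at the bar).
- lamp_post (a point): Point on the lamp post's axis (swivel axis, vertical), 150 mm above the table, axes as the foot's. Battery lamp, no cable; fixed foot 110 mm across, post 22 mm.
- lamp_hinge (a point): Middle of the panel's level tilt axle, 100 mm out from the post axis and 150 mm above the table; turns with the arm: its -x points from the post out along the arm, its y along the tilt axle.
- lamp_bar (a point): Middle of the level steel grip bar on the panel's upper edge, 90 mm from the tilt axle: round, 10 mm thick, parallel to the axle, 88 mm free between its two stalks, 35 mm clear of the panel edge. The panel is 134 wide x 110 high x 14 mm, the axle through its middle. At the joint's 0, z of this point's axes is up and -x is the light face's side.
- screwdriver: Bystander: screwdriver with a black handle, 200 mm, lying beyond the mat. Leave alone.
- tin: Bystander: small open aluminium dish, 70 mm across. Leave alone.
- wax_jar: Bystander: amber jar, 68 mm across, 85 mm high. Leave alone.
- sanding_block: Bystander: cork block, 110 x 60 x 35 mm, lying beyond the mat. Not an offcut: leave alone.
- oil: Bystander: grey plastic bottle, 60 mm across, 90 mm high. Leave alone.

How it is judged:
By the outcome, as a careful person would: the job done as asked, in the order asked, and still so for the second after the job is handed in, with the robot touching nothing.
Of offcut_a, offcut_b, offcut_c, stone_a, stone_b only 3 to 4 are there at a start; the rules pass over those that are not, and their reading is None.
At some moment in a run one of offcut_a, offcut_b, offcut_c, stone_a, stone_b, blank may be knocked a few centimetres aside while the robot is not near it.
Once in a run the grip may slacken for a moment while it holds something.
It also fails if it takes over 210 s, if anything falls off the work surface, if the arm or the gripper's body presses on something with over 40 N, if the wrist force passes 120 N, or if a joint passes its speed limit or range.

### The arm

A 6-joint arm with a two-finger parallel gripper is mounted at the origin on the work surface. World frame = base frame: x ahead of the robot, y to its left, z up, the work surface at z = 0. Lengths are in m, angles in rad, forces in N, time in s.
With the tool pointing down it reaches from about 0.35 to 0.8 m from the base axis. Payload 7.3 kg.
Tool frame: the origin (TCP) lies on the front face of the gripper's body, between the roots of the fingers; the fingertips stand 73 mm ahead of it and the grasp point (between the pads) lies 54 mm ahead of it; z points along the fingers, y is the line along which they close (so a half turn about z gives the same grasp; the last joint's range is limited). The gripper opens to 85 mm and grips with 20 to 120 N. Pads are 22 mm wide; open, the fingers measure 114 mm over their backs; the gripper's body (76 mm by 85 mm) begins 54 mm behind the grasp point. The pads swing forward as they close: fully open they stand 13 mm farther back than shut.
Start: joints at [1.094, 0.342, 1.524, -0, 1.275, -0.146], TCP at [0.171, 0.497, 0.304] pointing down, gripper open.
Joint ranges: [-2.53, 2.53], [-0.77, 2.02], [0.04, 2.7], [-1, 4.14], [0.28, 2.66], [-3.11, 3.11]. Speed limits (rad/s): [2.57, 2.57, 3.14, 3.14, 3.14, 3.14].

### API

Orientations are given as a rotation vector (axis times angle).
In Python, from rig import r gives the robot as it stands.
- The arm moves only by the shell command python3 -m handwheel 'ROWS' [FORCE]. ROWS is a JSON object of lists of equal length, an entry for each row: "offset": the shift along the tool's x, y, z in mm, a list of three; "angular": the turn, a rotation vector about the tool's x, y, z in rad, a list of three; "grip": the opening in per cent of the stroke, from 0 (shut) to 100 (fully open). A call has 1 to 5 rows; each row is the pose to reach, as a shift and turn from the pose commanded when the call began, along the tool's axes at that moment; what a row does not reach only later rows make up. A row lasts 1/10 s, in which the tool goes at most 50 mm and 8.59 degrees, less where a joint would pass 70% of its speed; a pose out of reach is approached as far as the arm can. A call with a gripper value outside its range is refused whole. The fingers move at their own pace and stop on an object; FORCE is the grip in N (left out, the last holds). Time passes only in rows, so rows that repeat a pose let the fingers close. It gives the time, the measured TCP pose, the force, the opening and the grip force at its end, in the units of the state.
- r.sense(): the state, without advancing time (a new reading comes with each control period).
- r.capture(name): name is "side" or "top"; returns a dict with "img" (480x640x3 uint8, blue, green, red), "mtx" (3x3 intrinsics, pixels), "rvec" (rotation vector, rad) and "tvec" (3), from world to camera coordinates, as OpenCV has them. Camera axes: x right, y down, z forward; pixel columns grow to the right and rows downward; lengths in m; the calibration is good to about 2 mm. A picture is of the moment at which its call begins. There is no depth.
- r.finish_job(): hands the job in; it is judged then, once.
The state is a dict: "time_s": time; "qpos": joint angles; "qvel": joint speeds; "joint_efforts": joint torques, N m; "eef_pos": TCP position; "tool_rot": TCP orientation; "contact_force": force on the tool from outside, world axes, zero at the start; "torque": the same for the moment, N m; "finger_gap": finger opening in m; "grip_force": force on a finger pad.
Only numpy, scipy, OpenCV 4.12 (cv2) and the standard library are available. Lean on these libraries where they do the work, as an engineer would, in place of code of your own. Each camera call takes 0.05 s, during which the arm holds its last target. There are 200 camera calls.

## Working session

There is one attempt and no reset: what is moved stays moved. The work goes in short steps, Python scripts to look and compute and a shell command to move; the robot and the scene stay as the last step left them, time stands still between calls to the robot, and variables do not carry over. Pictures are saved under pics/ and viewed, at most 14 in all, crops included, and the job is handed in when it is done.

```bash
ls; mkdir -p pics; python3 - <<'E'
from rig import r
import cv2
for n in("top","side"):
    c=r.capture(n); cv2.imwrite(f"pics/{n}0.png",c["img"]); print(n,c["mtx"].tolist(),c["rvec"],c["tvec"])
print(r.sense())
E
```

```text
pics
top [[550.3583092557487, 0.0, 305.6771490127205], [0.0, 550.3583092557487, 243.3250548799438], [0.0, 0.0, 1.0]] [ 2.13509895 -2.11899513  0.17924971] [-0.00238196  0.59972343  1.44924451]
side [[461.1045473725018, 0.0, 316.19561534513616], [0.0, 461.1045473725018, 236.5813553079399], [0.0, 0.0, 1.0]] [ 0.36035267 -2.85413187  1.05955529] [0.57213887 0.22359852 1.12725594]
{'time_s': 0.1, 'qpos': array([ 1.09397309e+00,  3.42671988e-01,  1.52493841e+00, -2.08118962e-05,
        1.27541854e+00, -1.45978058e-01]), 'qvel': array([-4.65646389e-04, -2.76656000e-03, -1.28032666e-03, -6.98970788e-05,
        8.38799229e-05, -7.76011485e-04]), 'joint_efforts': array([ 1.50354099e-03, -4.34445763e+01, -2.46490449e+01, -1.52373409e-04,
        4.77213747e-03, -5.30133991e-05]), 'eef_pos': array([0.17039054, 0.49629684, 0.30327965]), 'tool_rot': array([-5.17244574e-01, -3.09829179e+00,  2.15689401e-03]), 'contact_force': array([ 0.35846236, -0.04686615, -0.40822135]), 'torque': array([ 0.01223519, -0.02956573, -0.03489033]), 'grip_force': 0.0, 'finger_gap': 0.08528998481564691}
```

View pics/top0.png

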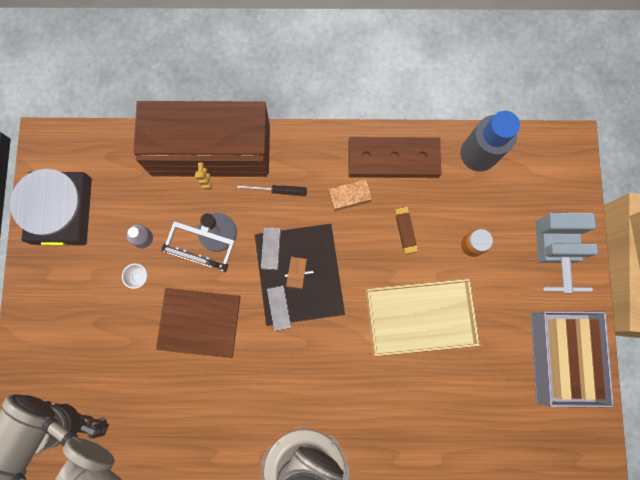

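View pics/side0.png

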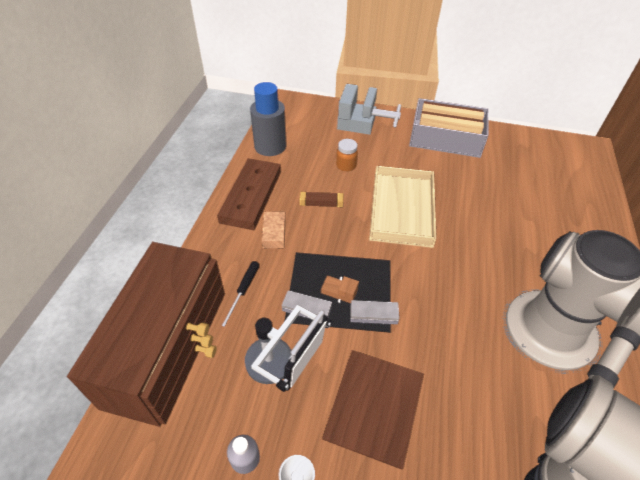

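```bash
cat > h.py <<'E'
from rig import r
import cv2, numpy as np
from scipy.spatial.transform import Rotation as R
def cap(n): return r.capture(n)
def ray(c,p):
    M=cv2.Rodrigues(c["rvec"])[0]; t=np.ravel(c["tvec"])
    d=M.T@np.linalg.inv(c["mtx"])@np.array([p[0],p[1],1.]); return -M.T@t,d
def onz(c,p,z):
    o,d=ray(c,p); return o+d*(z-o[2])/d[2]
def tri(c1,p1,c2,p2):
    o1,d1=ray(c1,p1);o2,d2=ray(c2,p2)
    s=np.linalg.lstsq(np.stack([d1,-d2],1),o2-o1,rcond=None)[0]
    a,b=o1+d1*s[0],o2+d2*s[1]; return (a+b)/2,np.linalg.norm(a-b)
def proj(c,P): return cv2.projectPoints(np.float64(P).reshape(-1,3),c["rvec"],c["tvec"],c["mtx"],None)[0].reshape(-1,2)
def crop(c,x,y,w,h,k,f): cv2.imwrite(f,cv2.resize(c["img"][y:y+h,x:x+w],None,fx=k,fy=k,interpolation=cv2.INTER_CUBIC))
def go(tgt,ang=None):
    """print tool-frame offset (mm) and turn to bring the TCP to tgt pointing down, closing line (tool y) at world angle ang (deg, mod 180)"""
    s=r.sense(); T=R.from_rotvec(s["tool_rot"]); off=T.inv().apply(np.array(tgt)-s["eef_pos"])*1000
    print("offset",off.round(0)); 
    m=T.as_matrix(); a=np.degrees(np.arctan2(m[1,1],m[0,1])); print("tool y at deg",a.round(1),"z",m[:,2].round(3),"q6",s["qpos"][5].round(2))
    if ang is not None:
        for e in (0,180,-180):
            da=(ang-a+e+540)%360-180
            y=np.array([np.cos(np.radians(a+da)),np.sin(np.radians(a+da)),0]); z=np.array([0,0,-1.]); x=np.cross(y,z)
            print("turn deg",round(da,1),"rotvec",(T.inv()*R.from_matrix(np.stack([x,y,z],1))).as_rotvec().round(3))
E
python3 - <<'E'
from h import *
a=cv2.imread("pics/top0.png");b=cv2.imread("pics/side0.png")
im=np.hstack([cv2.resize(a[200:350,150:350],None,fx=3.9,fy=3.9,interpolation=2)[:, :780]])
cv2.imwrite("pics/tc.png",im)
cv2.imwrite("pics/sc.png",cv2.resize(b[250:400,220:420],None,fx=3.9,fy=3.9,interpolation=2))
E
```

```text
(no output)
```

View pics/tc.png

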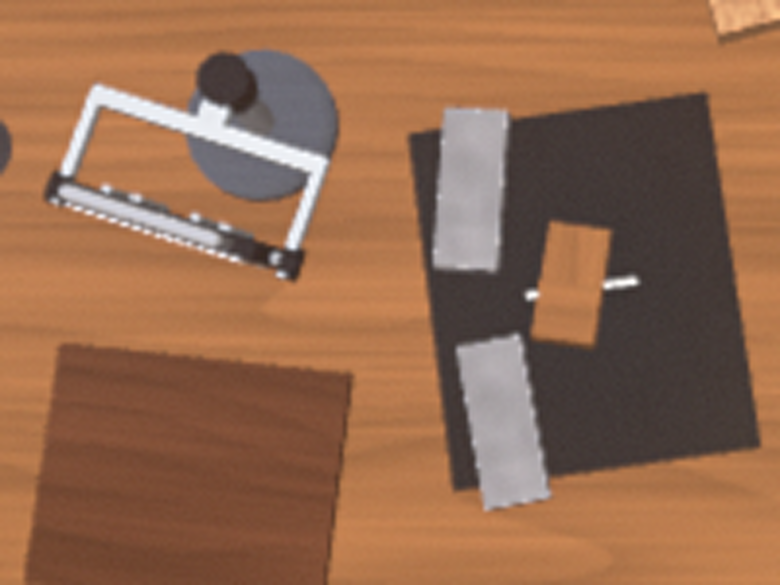

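View pics/sc.png

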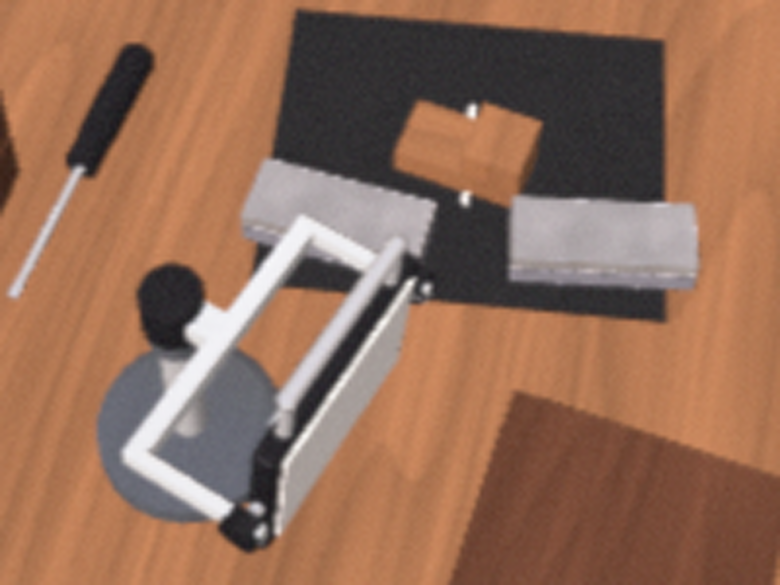

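```bash
python3 - <<'E'
from h import *
c=cap("top"); s=cap("side")
T=lambda P:[(x/3.9+150,y/3.9+200) for x,y in P]
S=lambda P:[(x/3.9+220,y/3.9+250) for x,y in P]
def box(n,P,z,cc=c):
    W=np.array([onz(cc,p,z) for p in P]); m=W.mean(0); L=np.linalg.norm(np.roll(W,-1,0)-W,axis=1)*1000
    i=0 if L[0]+L[2]>L[1]+L[3] else 1
    d=W[(i+1)%4]-W[i]-(W[(i+3)%4]-W[(i+2)%4]); print(n,m.round(4),"sides",L.round(0),"long deg",np.degrees(np.arctan2(d[1],d[0])).round(1)%180)
box("stone1",T([(443,108),(508,111),(497,271),(433,266)]),.032)
box("stone2",T([(456,346),(521,335),(550,496),(486,509)]),.032)
box("offb(z.034)",T([(552,221),(612,229),(596,346),(531,336)]),.034)
box("mat",T([(410,134),(705,93),(760,445),(455,490)]),.004)
print("cross",onz(c,T([(583.5,288)])[0],.004))
box("blank",[(396,209),(409.5,207),(417,251.5),(404.5,254)],.026)
box("tray",[(367,290),(470,280.5),(479,345),(374,355)],.04)
box("board",[(165,289),(240,297),(232.5,356.5),(157,348.5)],.012)
# side checks
box("s stone1",S([(272,160),(436,203),(418,250),(250,210)]),.032,s)
box("s stone2",S([(513,197),(692,204),(696,262),(510,265)]),.032,s)
print("knob",tri(c,T([(227,80)])[0],s,S([(172,292)])[0]))
for n,a,b in (("bar A",(65,190),(397,240)),("barL",(65,190),(283,413)),("bar far",(220,240),(397,243)),("frame near post",(97,88),(128,453)),("frame2",(326,163),(303,220)),("axle L",(55,188),(245,530)),("axle R",(290,263),(420,283))):
    print(n,tri(c,T([a])[0],s,S([b])[0]))
E
```

```text
stone1 [0.5886 0.0992 0.032 ] sides [ 46. 115.  45. 114.] long deg 177.4
stone2 [0.425  0.0732 0.032 ] sides [ 46. 113.  45. 115.] long deg 11.300000000000011
offb(z.034) [0.5217 0.0258 0.034 ] sides [43. 83. 46. 83.] long deg 171.6
mat [0.5217 0.0196 0.004 ] sides [216. 257. 217. 258.] long deg 8.599999999999994
cross [0.52166718 0.01873387 0.004     ]
blank [ 0.6435 -0.2789  0.026 ] sides [ 38. 128.  35. 129.] long deg 8.599999999999994
tray [ 0.4025 -0.313   0.04  ] sides [281. 173. 281. 173.] long deg 95.7
board [0.3848 0.2938 0.012 ] sides [209. 162. 207. 162.] long deg 84.5
s stone1 [0.5863 0.098  0.032 ] sides [109.  36. 109.  40.] long deg 178.2
s stone2 [0.4252 0.076  0.032 ] sides [113.  42. 115.  49.] long deg 13.800000000000011
knob (array([0.63841737, 0.25068749, 0.1594918 ]), np.float64(0.00037695351515938745))
bar A (array([0.5203795 , 0.30282056, 0.35026648]), np.float64(0.02514893414970837))
barL (array([0.55235849, 0.33454926, 0.22962272]), np.float64(0.0011980446368371823))
bar far (array([0.52188332, 0.23687686, 0.23451517]), np.float64(1.8880886486746564e-05))
frame near post (array([0.63376668, 0.33778496, 0.15070234]), np.float64(0.000796702885426424))
frame2 (array([0.58542747, 0.18542647, 0.15023748]), np.float64(0.0005510529735554871))
axle L (array([0.56616786, 0.36161535, 0.1519866 ]), np.float64(0.0016801599503799853))
axle R (array([0.51694696, 0.20689833, 0.14959664]), np.float64(0.004360008843086849))
```

```bash
python3 - <<'E'
from h import *
go([.425,.074,.2],102)
E
```

```text
offset [-378. -317.  104.]
tool y at deg 71.0 z [-0.    -0.001 -1.   ] q6 -0.15
turn deg 31.0 rotvec [-0.001 -0.    -0.54 ]
turn deg -149.0 rotvec [-0.000e+00  1.000e-03  2.601e+00]
turn deg -149.0 rotvec [-0.000e+00  1.000e-03  2.601e+00]
```

```bash
H="python3 -m handwheel"
$H '{"offset":[[-126,-106,30],[-126,-106,30],[-126,-106,30],[-126,-106,30],[-126,-106,30]],"angular":[[0,0,0],[0,0,0],[0,0,0],[0,0,0],[0,0,0]],"grip":[100,100,100,100,100]}' 60
$H '{"offset":[[-126,-106,30],[-126,-106,30],[-126,-106,30],[-126,-106,30],[-126,-106,30]],"angular":[[0,0,0],[0,0,0],[0,0,0],[0,0,0],[0,0,0]],"grip":[100,100,100,100,100]}'
$H '{"offset":[[-126,-105,44],[-126,-105,44],[-126,-105,44],[-126,-105,44],[-126,-105,44]],"angular":[[0,0,-0.54],[0,0,-0.54],[0,0,-0.54],[0,0,-0.54],[0,0,-0.54]],"grip":[100,100,100,100,100]}'
python3 -c "
from h import *
go([.425,.074,.2],102);go([.425,.074,.078],102)"
```

```text
time_s: 0.7
eef_pos: [0.256, 0.3535, 0.2735]
tool_rot: [-0.523, -3.097, 0.002]
contact_force: [-0.9, -0.6, 0.6]
finger_gap: 0.0854
grip_force: 0.0
time_s: 1.2
eef_pos: [0.341, 0.2134, 0.2437]
tool_rot: [-0.522, -3.098, 0.0]
contact_force: [-0.6, -0.3, 0.2]
finger_gap: 0.0853
grip_force: 0.0
time_s: 1.7
eef_pos: [0.427, 0.0727, 0.1992]
tool_rot: [-0.332, 3.123, -0.0]
contact_force: [0.4, 0.9, 0.1]
finger_gap: 0.0856
grip_force: 0.0
offset [ 2.  2. -1.]
tool y at deg 102.1 z [ 0.001 -0.    -1.   ] q6 -1.79
turn deg -0.1 rotvec [-0.     0.     0.002]
turn deg 179.9 rotvec [-1.000e-03 -0.000e+00 -3.139e+00]
turn deg 179.9 rotvec [-1.000e-03 -0.000e+00 -3.139e+00]
offset [  2.   2. 121.]
tool y at deg 102.1 z [ 0.001 -0.    -1.   ] q6 -1.79
turn deg -0.1 rotvec [-0.     0.     0.002]
turn deg 179.9 rotvec [-1.000e-03 -0.000e+00 -3.139e+00]
turn deg 179.9 rotvec [-1.000e-03 -0.000e+00 -3.139e+00]
```

```bash
H="python3 -m handwheel"
$H '{"offset":[[2,2,40],[2,2,80],[2,2,105],[2,2,121],[2,2,121]],"angular":[[0,0,0],[0,0,0],[0,0,0],[0,0,0],[0,0,0]],"grip":[100,100,100,100,100]}' 60
$H '{"offset":[[0,0,0],[0,0,0],[0,0,0],[0,0,0],[0,0,0]],"angular":[[0,0,0],[0,0,0],[0,0,0],[0,0,0],[0,0,0]],"grip":[30,30,30,30,30]}' 60
$H '{"offset":[[0,0,0],[0,0,0],[0,0,-20],[0,0,-60],[0,0,-60]],"angular":[[0,0,0],[0,0,0],[0,0,0],[0,0,0],[0,0,0]],"grip":[20,20,20,20,20]}'
python3 -c "
from h import *
go([.390,.346,.138],84.5);go([.380,.242,.138],84.5)"
```

```text
time_s: 2.2
eef_pos: [0.4219, 0.0771, 0.0773]
tool_rot: [0.33, -3.121, -0.001]
contact_force: [0.3, 0.1, 0.3]
finger_gap: 0.0855
grip_force: 0.0
time_s: 2.7
eef_pos: [0.4236, 0.0757, 0.0803]
tool_rot: [-0.327, 3.121, -0.0]
contact_force: [-0.5, 0.6, 6.0]
finger_gap: 0.0452
grip_force: 61.5
time_s: 3.2
eef_pos: [0.4248, 0.0756, 0.1429]
tool_rot: [-0.327, 3.116, -0.001]
contact_force: [2.0, -0.3, -4.0]
finger_gap: 0.0447
grip_force: 63.6
offset [-22. 272.   5.]
tool y at deg 102.0 z [ 0.008  0.    -1.   ] q6 -1.78
turn deg -17.5 rotvec [-0.     0.009  0.305]
turn deg 162.5 rotvec [-0.012 -0.    -2.836]
turn deg 162.5 rotvec [-0.012 -0.    -2.836]
offset [  9. 172.   5.]
tool y at deg 102.0 z [ 0.008  0.    -1.   ] q6 -1.78
turn deg -17.5 rotvec [-0.     0.009  0.305]
turn deg 162.5 rotvec [-0.012 -0.    -2.836]
turn deg 162.5 rotvec [-0.012 -0.    -2.836]
```

```bash
H="python3 -m handwheel"
$H '{"offset":[[-4,45,0],[-8,90,0],[-11,136,0],[-11,136,0],[-11,136,0]],"angular":[[0,0,0],[0,0,0],[0,0,0],[0,0,0],[0,0,0]],"grip":[20,20,20,20,20]}'
$H '{"offset":[[-4,45,0],[-8,90,0],[-11,136,0],[-11,136,0],[-11,136,0]],"angular":[[0,0,0.1],[0,0,0.2],[0,0,0.305],[0,0,0.305],[0,0,0.305]],"grip":[20,20,20,20,20]}'
python3 - <<'E'
from h import *
go([.390,.346,.090],84.5)
c=cap("top"); crop(c,130,200,220,165,3.6,"pics/a1.png")
E
```

```text
time_s: 3.7
eef_pos: [0.4044, 0.2117, 0.1384]
tool_rot: [0.333, -3.123, 0.0]
contact_force: [0.2, -0.6, -2.8]
finger_gap: 0.045
grip_force: 63.8
time_s: 4.2
eef_pos: [0.3875, 0.3456, 0.1383]
tool_rot: [-0.148, -3.137, 0.002]
contact_force: [0.2, -0.4, -3.2]
finger_gap: 0.0443
grip_force: 64.3
offset [-2.  1. 48.]
tool y at deg 84.6 z [-0.001 -0.001 -1.   ] q6 -0.9
turn deg -0.1 rotvec [-0.001 -0.001  0.001]
turn deg 179.9 rotvec [ 1.00e-03 -2.00e-03 -3.14e+00]
turn deg 179.9 rotvec [ 1.00e-03 -2.00e-03 -3.14e+00]
```

View pics/a1.png

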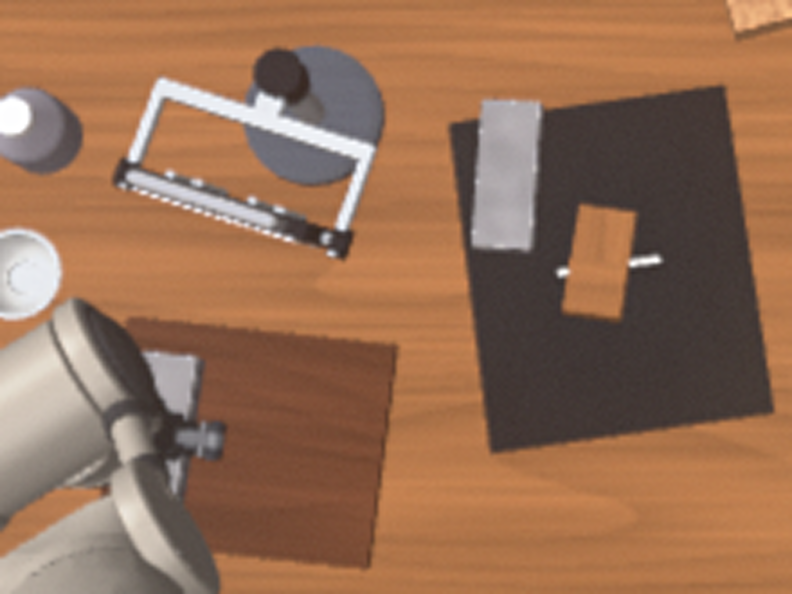

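```bash
H="python3 -m handwheel"
$H '{"offset":[[0,0,25],[0,0,45],[0,0,51],[0,0,51],[0,0,51]],"angular":[[0,0,0],[0,0,0],[0,0,0],[0,0,0],[0,0,0]],"grip":[20,20,20,20,20]}'
$H '{"offset":[[0,0,0],[0,0,0],[0,0,0],[0,0,0],[0,0,0]],"angular":[[0,0,0],[0,0,0],[0,0,0],[0,0,0],[0,0,0]],"grip":[60,70,85,100,100]}'
$H '{"offset":[[0,0,-30],[0,0,-70],[0,0,-113],[0,0,-113],[0,0,-113]],"angular":[[0,0,0],[0,0,0],[0,0,0],[0,0,0],[0,0,0]],"grip":[100,100,100,100,100]}'
python3 -c "
from h import *
go([.430,.099,.2],87.6);go([.588,.099,.2],87.6)"
```

```text
time_s: 4.75
eef_pos: [0.3883, 0.3447, 0.0884]
tool_rot: [-0.153, -3.138, 0.001]
contact_force: [-0.5, -2.0, 1.0]
finger_gap: 0.0448
grip_force: 64.7
time_s: 5.25
eef_pos: [0.3877, 0.3463, 0.088]
tool_rot: [0.15, 3.138, 0.0]
contact_force: [-0.1, 0.4, 0.8]
finger_gap: 0.0854
grip_force: 0.0
time_s: 5.75
eef_pos: [0.3879, 0.3464, 0.2018]
tool_rot: [0.15, 3.136, 0.002]
contact_force: [-0.3, 0.5, 0.1]
finger_gap: 0.0854
grip_force: 0.0
offset [ -66. -242.    2.]
tool y at deg 84.5 z [ 0.002  0.001 -1.   ] q6 -0.89
turn deg 3.1 rotvec [ 0.002  0.002 -0.054]
turn deg -176.9 rotvec [ 3.000e-03 -2.000e-03  3.088e+00]
turn deg -176.9 rotvec [ 3.000e-03 -2.000e-03  3.088e+00]
offset [-223. -227.    2.]
tool y at deg 84.5 z [ 0.002  0.001 -1.   ] q6 -0.89
turn deg 3.1 rotvec [ 0.002  0.002 -0.054]
turn deg -176.9 rotvec [ 3.000e-03 -2.000e-03  3.088e+00]
turn deg -176.9 rotvec [ 3.000e-03 -2.000e-03  3.088e+00]
```

```bash
H="python3 -m handwheel"
$H '{"offset":[[-12,-45,0],[-35,-135,0],[-66,-242,0],[-66,-242,0],[-66,-242,0]],"angular":[[0,0,0],[0,0,0],[0,0,0],[0,0,0],[0,0,0]],"grip":[100,100,100,100,100]}'
$H '{"offset":[[-66,-6,0],[-66,-6,0],[-66,-6,0],[-66,-6,0],[-66,-6,0]],"angular":[[0,0,-0.054],[0,0,-0.054],[0,0,-0.054],[0,0,-0.054],[0,0,-0.054]],"grip":[100,100,100,100,100]}'
python3 -c "
from h import *
go([.588,.099,.15],87.6);go([.588,.099,.078],87.6)
c=cap('top');cv2.imwrite('pics/x.png',c['img'])
"
```

```text
time_s: 6.25
eef_pos: [0.4287, 0.1013, 0.1995]
tool_rot: [-0.149, -3.135, 0.0]
contact_force: [1.0, -0.3, -0.2]
finger_gap: 0.0852
grip_force: 0.0
time_s: 6.75
eef_pos: [0.4932, 0.0914, 0.2]
tool_rot: [-0.064, -3.138, 0.0]
contact_force: [-0.5, 0.9, -0.3]
finger_gap: 0.085
grip_force: 0.0
offset [-95.  11.  50.]
tool y at deg 87.7 z [-0.003  0.    -1.   ] q6 -1.5
turn deg -0.1 rotvec [-0.    -0.003  0.001]
turn deg 179.9 rotvec [ 0.004 -0.    -3.141]
turn deg 179.9 rotvec [ 0.004 -0.    -3.141]
offset [-95.  11. 122.]
tool y at deg 87.7 z [-0.003  0.    -1.   ] q6 -1.5
turn deg -0.1 rotvec [-0.    -0.003  0.001]
turn deg 179.9 rotvec [ 0.004 -0.    -3.141]
turn deg 179.9 rotvec [ 0.004 -0.    -3.141]
```

```bash
H="python3 -m handwheel"
$H '{"offset":[[-45,5,0],[-92,10,30],[-94,10,70],[-94,10,110],[-94,10,122]],"angular":[[0,0,0],[0,0,0],[0,0,0],[0,0,0],[0,0,0]],"grip":[100,100,100,100,100]}'
$H '{"offset":[[0,0,0],[0,0,0],[0,0,0],[0,0,0],[0,0,0]],"angular":[[0,0,0],[0,0,0],[0,0,0],[0,0,0],[0,0,0]],"grip":[30,30,30,30,30]}' 60
$H '{"offset":[[0,0,0],[0,0,0],[0,0,-20],[0,0,-60],[0,0,-60]],"angular":[[0,0,0],[0,0,0],[0,0,0],[0,0,0],[0,0,0]],"grip":[20,20,20,20,20]}'
python3 -c "
from h import *
go([.430,.110,.138],84.5);go([.380,.242,.138],84.5)"
```

```text
time_s: 7.3
eef_pos: [0.586, 0.0975, 0.0747]
tool_rot: [-0.064, -3.133, 0.001]
contact_force: [-0.8, 0.0, -0.5]
finger_gap: 0.0853
grip_force: 0.0
time_s: 7.8
eef_pos: [0.5902, 0.0973, 0.0818]
tool_rot: [0.066, 3.136, 0.001]
contact_force: [-1.4, 1.8, 6.9]
finger_gap: 0.045
grip_force: 64.6
time_s: 8.3
eef_pos: [0.5916, 0.0971, 0.1449]
tool_rot: [0.065, 3.13, 0.001]
contact_force: [1.4, -0.5, -2.7]
finger_gap: 0.0448
grip_force: 63.5
offset [162.   6.   5.]
tool y at deg 87.6 z [ 0.011  0.    -1.   ] q6 -1.49
turn deg -3.1 rotvec [0.001 0.011 0.054]
turn deg 176.9 rotvec [-1.700e-02  2.000e-03 -3.087e+00]
turn deg 176.9 rotvec [-1.700e-02  2.000e-03 -3.087e+00]
offset [218. 136.   5.]
tool y at deg 87.6 z [ 0.011  0.    -1.   ] q6 -1.49
turn deg -3.1 rotvec [0.001 0.011 0.054]
turn deg 176.9 rotvec [-1.700e-02  2.000e-03 -3.087e+00]
turn deg 176.9 rotvec [-1.700e-02  2.000e-03 -3.087e+00]
```

```bash
H="python3 -m handwheel"
$H '{"offset":[[40,0,0],[80,2,0],[120,4,0],[160,6,0],[160,6,0]],"angular":[[0,0,0],[0,0,0],[0,0,0],[0,0,0],[0,0,0]],"grip":[20,20,20,20,20]}'
$H '{"offset":[[20,40,0],[40,80,0],[56,130,0],[56,130,0],[56,130,0]],"angular":[[0,0,0.054],[0,0,0.054],[0,0,0.054],[0,0,0.054],[0,0,0.054]],"grip":[20,20,20,20,20]}'
python3 -c "
from h import *
go([.380,.242,.0875],84.5)"
```

```text
time_s: 8.8
eef_pos: [0.4228, 0.1099, 0.1383]
tool_rot: [-0.064, -3.133, 0.001]
contact_force: [0.8, 0.1, -3.2]
finger_gap: 0.0445
grip_force: 63.3
time_s: 9.3
eef_pos: [0.3785, 0.243, 0.1391]
tool_rot: [0.145, 3.137, 0.0]
contact_force: [-0.4, -0.2, -3.2]
finger_gap: 0.045
grip_force: 63.8
offset [-2. -1. 52.]
tool y at deg 84.7 z [ 0.001  0.    -1.   ] q6 -1.08
turn deg -0.2 rotvec [0.    0.001 0.004]
turn deg 179.8 rotvec [-1.000e-03  0.000e+00 -3.138e+00]
turn deg 179.8 rotvec [-1.000e-03  0.000e+00 -3.138e+00]
```

```bash
H="python3 -m handwheel"
$H '{"offset":[[0,0,25],[0,0,45],[0,0,51],[0,0,51],[0,0,51]],"angular":[[0,0,0],[0,0,0],[0,0,0],[0,0,0],[0,0,0]],"grip":[20,20,20,20,20]}'
$H '{"offset":[[0,0,0],[0,0,0],[0,0,0],[0,0,0],[0,0,0]],"angular":[[0,0,0],[0,0,0],[0,0,0],[0,0,0],[0,0,0]],"grip":[60,70,85,100,100]}'
$H '{"offset":[[0,0,-40],[0,0,-80],[-20,-40,-113],[-30,-80,-113],[-30,-130,-113]],"angular":[[0,0,0],[0,0,0],[0,0,0],[0,0,0],[0,0,0]],"grip":[100,100,100,100,100]}'
python3 - <<'E'
from h import *
go([.5217,.0258,.18],81.6)
c=cap("top"); crop(c,130,200,220,165,3.6,"pics/a2.png")
E
```

```text
time_s: 9.8
eef_pos: [0.379, 0.2405, 0.0894]
tool_rot: [-0.153, -3.137, 0.001]
contact_force: [-7.5, -2.9, 15.9]
finger_gap: 0.0449
grip_force: 67.0
time_s: 10.3
eef_pos: [0.379, 0.2417, 0.0879]
tool_rot: [0.151, 3.138, 0.0]
contact_force: [-0.5, 0.2, -0.1]
finger_gap: 0.085
grip_force: 0.0
time_s: 10.8
eef_pos: [0.3981, 0.1086, 0.2024]
tool_rot: [0.147, 3.133, 0.001]
contact_force: [0.5, -0.1, -0.8]
finger_gap: 0.0852
grip_force: 0.0
offset [-131.  -71.   23.]
tool y at deg 84.6 z [ 0.005  0.    -1.   ] q6 -1.4
turn deg -3.0 rotvec [0.001 0.005 0.053]
turn deg 177.0 rotvec [-8.000e-03  2.000e-03 -3.089e+00]
turn deg 177.0 rotvec [-8.000e-03  2.000e-03 -3.089e+00]
```

View pics/a2.png

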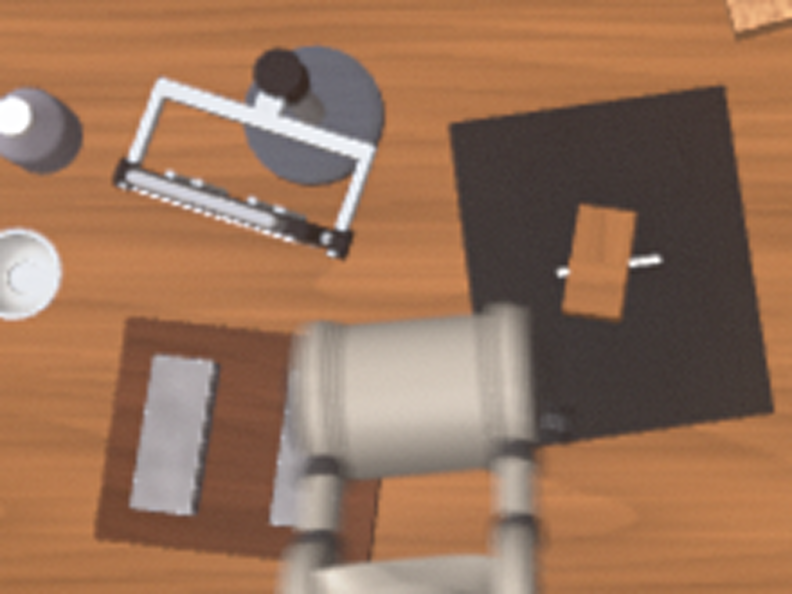

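```bash
H="python3 -m handwheel"
$H '{"offset":[[-40,-20,0],[-80,-45,0],[-131,-71,23],[-131,-71,50],[-131,-71,70]],"angular":[[0,0,0.053],[0,0,0.053],[0,0,0.053],[0,0,0.053],[0,0,0.053]],"grip":[100,100,100,100,100]}'
python3 -c "
from h import *
go([.5217,.0258,.078],81.6)"
```

```text
time_s: 11.35
eef_pos: [0.5209, 0.0249, 0.1288]
tool_rot: [-0.237, -3.132, 0.0]
contact_force: [-0.8, 0.6, -1.1]
finger_gap: 0.0853
grip_force: 0.0
offset [-1.  1. 51.]
tool y at deg 81.3 z [-0.001  0.    -1.   ] q6 -1.52
turn deg 0.3 rotvec [-0.    -0.001 -0.004]
turn deg -179.7 rotvec [-1.000e-03  0.000e+00  3.137e+00]
turn deg -179.7 rotvec [-1.000e-03  0.000e+00  3.137e+00]
```

```bash
H="python3 -m handwheel"
$H '{"offset":[[-1,1,30],[-1,1,51],[-1,1,51],[-1,1,51],[-1,1,51]],"angular":[[0,0,0],[0,0,0],[0,0,0],[0,0,0],[0,0,0]],"grip":[100,100,100,30,30]}' 50
$H '{"offset":[[0,0,0],[0,0,0],[0,0,0],[0,0,0],[0,0,0]],"angular":[[0,0,0],[0,0,0],[0,0,0],[0,0,0],[0,0,0]],"grip":[20,20,20,20,20]}'
$H '{"offset":[[0,0,-20],[0,0,-50],[0,0,-80],[0,0,-80],[0,0,-80]],"angular":[[0,0,0],[0,0,0],[0,0,0],[0,0,0],[0,0,0]],"grip":[20,20,20,20,20]}'
python3 -c "
from h import *
go([.4,-.313,.158],90)"
```

```text
time_s: 11.85
eef_pos: [0.5217, 0.0273, 0.0811]
tool_rot: [0.233, 3.131, 0.0]
contact_force: [0.4, 0.1, 0.3]
finger_gap: 0.059
grip_force: 0.0
time_s: 12.35
eef_pos: [0.5218, 0.0272, 0.0814]
tool_rot: [0.233, 3.13, 0.0]
contact_force: [-0.8, 0.6, 6.6]
finger_gap: 0.0434
grip_force: 51.5
time_s: 12.85
eef_pos: [0.5211, 0.0272, 0.1606]
tool_rot: [0.233, 3.131, 0.0]
contact_force: [-0.2, 0.6, -2.3]
finger_gap: 0.0436
grip_force: 51.1
offset [  69. -354.    2.]
tool y at deg 81.5 z [ 0.002 -0.    -1.   ] q6 -1.52
turn deg 8.5 rotvec [ 0.     0.002 -0.149]
turn deg -171.5 rotvec [ 0.003 -0.     2.993]
turn deg -171.5 rotvec [ 0.003 -0.     2.993]
```

```bash
H="python3 -m handwheel"
$H '{"offset":[[7,-35,0],[14,-71,0],[21,-106,0],[28,-142,0],[35,-177,0]],"angular":[[0,0,0],[0,0,0],[0,0,0],[0,0,0],[0,0,0]],"grip":[20,20,20,20,20]}'
$H '{"offset":[[7,-35,0],[14,-71,0],[21,-106,0],[28,-142,0],[34,-177,0]],"angular":[[0,0,0],[0,0,-0.149],[0,0,-0.149],[0,0,-0.149],[0,0,-0.149]],"grip":[20,20,20,20,20]}'
$H '{"offset":[[0,0,0],[0,0,40],[0,0,70],[0,0,77],[0,0,77]],"angular":[[0,0,0],[0,0,0],[0,0,0],[0,0,0],[0,0,0]],"grip":[20,20,20,20,20]}'
$H '{"offset":[[0,0,0],[0,0,0],[0,0,0],[0,0,0],[0,0,0]],"angular":[[0,0,0],[0,0,0],[0,0,0],[0,0,0],[0,0,0]],"grip":[60,70,85,100,100]}'
$H '{"offset":[[0,0,-40],[0,0,-80],[0,0,-100],[0,0,-100],[0,0,-100]],"angular":[[0,0,0],[0,0,0],[0,0,0],[0,0,0],[0,0,0]],"grip":[100,100,100,100,100]}'
python3 - <<'E'
from h import *
go([.6435,-.279,.18],98.6)
c=cap("side"); crop(c,220,130,240,180,3.3,"pics/a3.png")
E
```

```text
time_s: 13.35
eef_pos: [0.4588, -0.1436, 0.1586]
tool_rot: [-0.233, -3.131, -0.002]
contact_force: [0.7, 0.2, -0.5]
finger_gap: 0.0434
grip_force: 51.1
time_s: 13.85
eef_pos: [0.399, -0.3135, 0.1585]
tool_rot: [-0.0, -3.14, -0.003]
contact_force: [-0.3, 0.9, -0.5]
finger_gap: 0.0429
grip_force: 51.1
time_s: 14.35
eef_pos: [0.3996, -0.3113, 0.0827]
tool_rot: [0.001, -3.139, -0.004]
contact_force: [-4.6, 2.5, 7.8]
finger_gap: 0.0434
grip_force: 53.1
time_s: 14.85
eef_pos: [0.4003, -0.3126, 0.0828]
tool_rot: [0.0, -3.142, -0.0]
contact_force: [-0.4, -0.2, -0.4]
finger_gap: 0.0854
grip_force: 0.0
time_s: 15.35
eef_pos: [0.4002, -0.3125, 0.1827]
tool_rot: [-0.0, 3.141, -0.0]
contact_force: [0.4, -0.2, -0.7]
finger_gap: 0.0852
grip_force: 0.0
offset [-243.   33.    3.]
tool y at deg 90.0 z [ 0. -0. -1.] q6 -2.39
turn deg 8.6 rotvec [-0.    0.   -0.15]
turn deg -171.4 rotvec [0.    0.    2.992]
turn deg -171.4 rotvec [0.    0.    2.992]
```

View pics/a3.png

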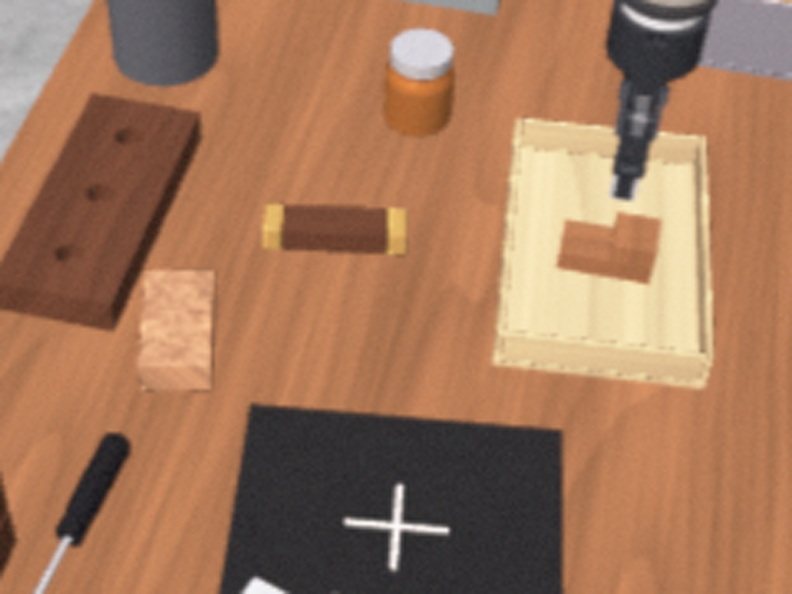

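```bash
python3 - <<'E'
from h import *
c=cap("side"); t=cap("top")
f=lambda x,y:(x/3.3+220,y/3.3+130)
print("cross side",onz(c,f(397,526),.004))
P=[f(265,205),f(405,209),f(404,237),f(263,234)]
print("blank side",np.mean([onz(c,p,.026) for p in P],0))
g=t["img"][255:295,275:325].copy(); m=(g.min(2)>150).astype(np.uint8)
x,y,w,h=cv2.boundingRect(m); u=np.argwhere(m); print(x,y,w,h,"cross top",onz(t,(275+x+(w-1)/2,255+y+(h-1)/2),.004), onz(t,u.mean(0)[::-1]+[275,255],.004))
h_=cv2.cvtColor(t["img"],cv2.COLOR_BGR2HSV)[195:265,385:430]
b=cv2.inRange(h_,(18,110,60),(32,255,255)); n,l,st,ce=cv2.connectedComponentsWithStats(b)
for k in range(1,n):
    if st[k,4]>15: print(st[k],onz(t,ce[k]+[385,195],.026))
go([.6435,-.279,.18],98.6)
E
```

```text
cross side [0.52068734 0.02104298 0.004     ]
blank side [ 0.64390893 -0.27410116  0.026     ]
10 4 29 29 cross top [0.52403002 0.02047581 0.004     ] [0.52356074 0.02168399 0.004     ]
[10 12 14  8 77] [ 0.69955625 -0.26455864  0.026     ]
[19 51 14  8 84] [ 0.58918076 -0.28695583  0.026     ]
offset [-244.   33.    1.]
tool y at deg 90.0 z [-0.002  0.002 -1.   ] q6 -2.39
turn deg 8.6 rotvec [ 0.002 -0.002 -0.15 ]
turn deg -171.4 rotvec [-2.000e-03 -3.000e-03  2.992e+00]
turn deg -171.4 rotvec [-2.000e-03 -3.000e-03  2.992e+00]
```

```bash
H="python3 -m handwheel"
$H '{"offset":[[-48,7,0],[-96,14,0],[-144,21,0],[-192,29,0],[-240,36,0]],"angular":[[0,0,-0.1],[0,0,-0.19],[0,0,-0.19],[0,0,-0.19],[0,0,-0.19]],"grip":[100,100,100,100,100]}'
python3 -c "
from h import *
go([.644,-.276,.076],101)"
```

```text
time_s: 16.0
eef_pos: [0.6417, -0.2757, 0.1811]
tool_rot: [0.298, -3.125, -0.002]
contact_force: [2.0, -0.6, -0.4]
finger_gap: 0.0855
grip_force: 0.0
offset [ -2.  -1. 105.]
tool y at deg 100.9 z [-0.002  0.001 -1.   ] q6 -2.28
turn deg 0.1 rotvec [ 0.002 -0.002 -0.002]
turn deg -179.9 rotvec [-3.00e-03 -3.00e-03  3.14e+00]
turn deg -179.9 rotvec [-3.00e-03 -3.00e-03  3.14e+00]
```

```bash
H="python3 -m handwheel"
$H '{"offset":[[-2,-1,40],[-2,-1,80],[-2,-1,105],[-2,-1,105],[-2,-1,105]],"angular":[[0,0,0],[0,0,0],[0,0,0],[0,0,0],[0,0,0]],"grip":[100,100,100,100,30]}' 60
$H '{"offset":[[0,0,0],[0,0,0],[0,0,0],[0,0,0],[0,0,0]],"angular":[[0,0,0],[0,0,0],[0,0,0],[0,0,0],[0,0,0]],"grip":[20,20,10,10,10]}'
$H '{"offset":[[0,0,0],[0,0,-20],[0,0,-50],[0,0,-70],[0,0,-70]],"angular":[[0,0,0],[0,0,0],[0,0,0],[0,0,0],[0,0,0]],"grip":[10,10,10,10,10]}'
python3 - <<'E'
from h import *
go([.522,.0203,.146],101)
t=cap("top");crop(t,340,180,160,120,5,"pics/a4.png")
E
```

```text
time_s: 16.5
eef_pos: [0.6423, -0.2772, 0.0771]
tool_rot: [0.298, -3.126, -0.002]
contact_force: [0.5, -0.4, -0.1]
finger_gap: 0.0729
grip_force: 0.0
time_s: 17.0
eef_pos: [0.6433, -0.2779, 0.0803]
tool_rot: [-0.298, 3.124, -0.004]
contact_force: [-0.2, 0.1, 6.3]
finger_gap: 0.0341
grip_force: 62.9
time_s: 17.5
eef_pos: [0.6438, -0.2779, 0.1521]
tool_rot: [-0.298, 3.121, -0.006]
contact_force: [0.6, 0.3, -1.6]
finger_gap: 0.0345
grip_force: 62.0
offset [ 63. 316.   4.]
tool y at deg 100.9 z [ 0.006 -0.003 -1.   ] q6 -2.28
turn deg 0.1 rotvec [-0.005  0.006 -0.002]
turn deg -179.9 rotvec [0.009 0.007 3.14 ]
turn deg -179.9 rotvec [0.009 0.007 3.14 ]
```

```bash
H="python3 -m handwheel"
$H '{"offset":[[6,32,0],[12,64,0],[18,95,0],[25,127,0],[31,158,0]],"angular":[[0,0,0],[0,0,0],[0,0,0],[0,0,0],[0,0,0]],"grip":[10,10,10,10,10]}'
$H '{"offset":[[6,32,0],[12,64,0],[18,95,0],[25,127,0],[31,158,0]],"angular":[[0,0,0],[0,0,0],[0,0,0],[0,0,0],[0,0,0]],"grip":[10,10,10,10,10]}'
$H '{"offset":[[0,0,0],[0,0,0],[0,0,0]],"angular":[[0,0,0],[0,0,0],[0,0,0]],"grip":[10,10,10]}'
python3 - <<'E'
from h import *
go([.522,.0203,.081],101)
E
```

```text
time_s: 18.05
eef_pos: [0.5805, -0.1264, 0.1461]
tool_rot: [0.298, -3.125, -0.002]
contact_force: [-0.4, 0.2, -1.9]
finger_gap: 0.0345
grip_force: 62.0
time_s: 18.55
eef_pos: [0.5201, 0.0226, 0.1465]
tool_rot: [0.298, -3.125, -0.001]
contact_force: [0.4, 0.8, -0.5]
finger_gap: 0.0347
grip_force: 62.0
time_s: 18.85
eef_pos: [0.522, 0.0208, 0.1473]
tool_rot: [0.298, -3.127, 0.0]
contact_force: [0.4, 0.1, -1.1]
finger_gap: 0.0345
grip_force: 62.0
offset [ 0. -0. 66.]
tool y at deg 100.9 z [-0.001 -0.    -1.   ] q6 -1.87
turn deg 0.1 rotvec [ 0.    -0.001 -0.002]
turn deg -179.9 rotvec [-1.000e-03 -0.000e+00  3.139e+00]
turn deg -179.9 rotvec [-1.000e-03 -0.000e+00  3.139e+00]
```

```bash
H="python3 -m handwheel"
$H '{"offset":[[0,0,25],[0,0,50],[0,0,62],[0,0,66],[0,0,66]],"angular":[[0,0,0],[0,0,0],[0,0,0],[0,0,0],[0,0,0]],"grip":[10,10,10,10,10]}'
$H '{"offset":[[0,0,0],[0,0,0],[0,0,0],[0,0,0],[0,0,0]],"angular":[[0,0,0],[0,0,0],[0,0,0],[0,0,0],[0,0,0]],"grip":[50,70,85,100,100]}'
$H '{"offset":[[0,0,-40],[0,0,-80],[0,0,-120],[40,-30,-120],[80,-60,-120]],"angular":[[0,0,0],[0,0,0],[0,0,0],[0,0,0],[0,0,0]],"grip":[100,100,100,100,100]}'
$H '{"offset":[[0,-40,-40],[0,-80,-80],[0,-120,-120],[0,-130,-150],[0,-130,-150]],"angular":[[0,0,0],[0,0,0],[0,0,0],[0,0,0],[0,0,0]],"grip":[100,100,100,100,100]}'
python3 - <<'E'
from h import *
t=cap("top");crop(t,140,200,220,165,3.6,"pics/a5.png")
E
```

```text
time_s: 19.35
eef_pos: [0.5211, 0.0206, 0.0834]
tool_rot: [0.297, -3.125, -0.0]
contact_force: [-8.6, -1.0, 17.9]
finger_gap: 0.0345
grip_force: 66.2
time_s: 19.85
eef_pos: [0.5219, 0.0213, 0.0818]
tool_rot: [0.298, -3.127, -0.0]
contact_force: [-0.3, -0.2, 0.5]
finger_gap: 0.0858
grip_force: 0.0
time_s: 20.35
eef_pos: [0.4547, -0.0529, 0.2031]
tool_rot: [-0.303, 3.123, -0.002]
contact_force: [-0.1, -2.1, 0.2]
finger_gap: 0.0854
grip_force: 0.0
time_s: 20.85
eef_pos: [0.4809, -0.1839, 0.3575]
tool_rot: [-0.293, 3.119, -0.011]
contact_force: [0.8, -0.1, -0.1]
finger_gap: 0.0853
grip_force: 0.0
```

View pics/a5.png

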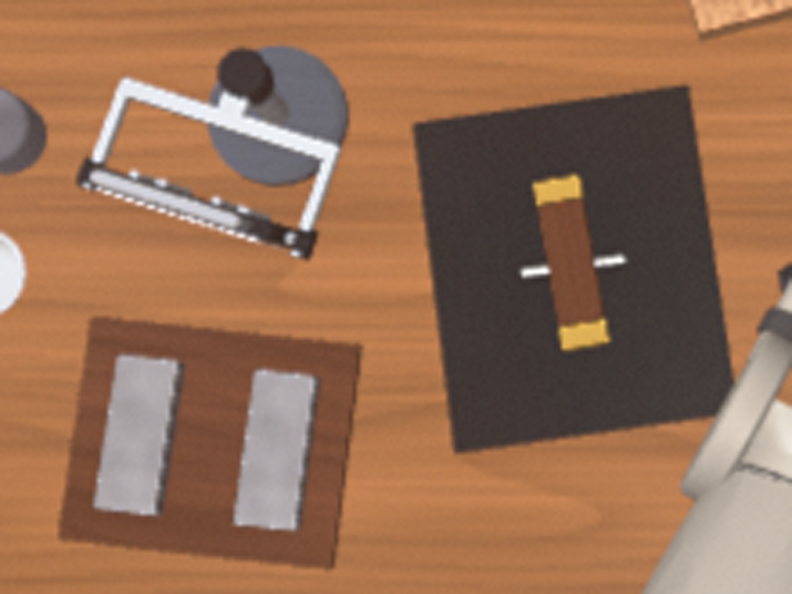

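```bash
python3 - <<'E'
from h import *
t=cap("top");s=cap("side")
A=t["img"][205:285,150:240];B=s["img"][285:400,240:345]
cv2.imwrite("pics/a6.png",np.hstack([cv2.resize(A,(400,356),interpolation=2),cv2.resize(B,(400,438),interpolation=2)[:356]]))
f=lambda x,y:(x/3.6+140,y/3.6+200)
for z in(.23,.24):print(onz(t,f(167.5,200),z),onz(t,f(92,176),z),onz(t,f(243,222),z))
p=np.array([.638,.2507,.15]); hm=(onz(t,f(92,170),.15)+onz(t,f(308,237),.15))/2; d=hm-p
print("axle mid",hm,np.linalg.norm(d),np.degrees(np.arctan2(d[1],d[0])))
go([.537,.286,.375],-19.5)
E
```

```text
[0.53664734 0.28597172 0.23      ] [0.55246865 0.33712417 0.23      ] [0.52224026 0.23511269 0.23      ]
[0.53512642 0.28370748 0.24      ] [0.55082616 0.33446688 0.24      ] [0.52083005 0.23323925 0.24      ]
axle mid [0.54655854 0.28125621 0.15      ] 0.09641173544154719 161.52236253515733
offset [-145.  447.  -24.]
tool y at deg 100.9 z [-0.001  0.001 -1.   ] q6 -2.27
turn deg -120.4 rotvec [-0.000e+00 -2.000e-03  2.101e+00]
turn deg 59.6 rotvec [ 0.002 -0.    -1.04 ]
turn deg 59.6 rotvec [ 0.002 -0.    -1.04 ]
```

View pics/a6.png

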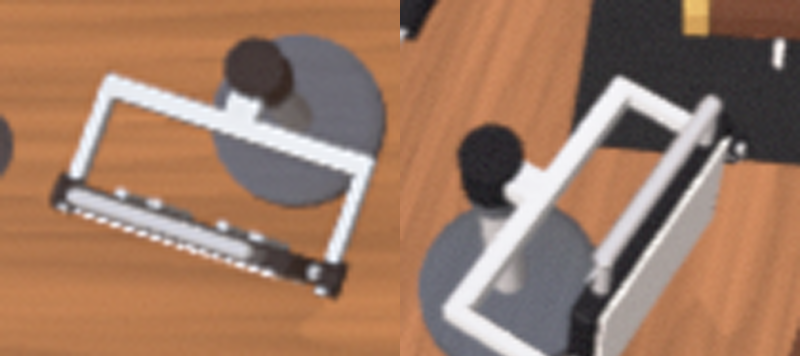

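```bash
H="python3 -m handwheel"
$H '{"offset":[[-15,45,-6],[-30,90,-12],[-45,134,-24],[-58,179,-24],[-73,224,-24]],"angular":[[0,0,0],[0,0,0],[0,0,0],[0,0,0],[0,0,0]],"grip":[100,100,100,100,100]}'
$H '{"offset":[[-15,45,0],[-30,90,0],[-45,134,0],[-58,179,0],[-73,222,0]],"angular":[[0,0,0.14],[0,0,0.28],[0,0,0.42],[0,0,0.56],[0,0,0.69]],"grip":[100,100,100,100,100]}'
$H '{"offset":[[0,0,0],[0,0,0],[0,0,0],[0,0,0],[0,0,0]],"angular":[[0,0,0.14],[0,0,0.28],[0,0,0.42],[0,0,0.56],[0,0,0.69]],"grip":[100,100,100,100,100]}'
$H '{"offset":[[0,0,0],[0,0,0],[0,0,0],[0,0,0],[0,0,0]],"angular":[[0,0,0.14],[0,0,0.28],[0,0,0.42],[0,0,0.56],[0,0,0.69]],"grip":[100,100,100,60,60]}'
python3 - <<'E'
from h import *
go([.5355,.284,.375],-18)
go([.5355,.284,.293],-18)
t=cap("top"); print("foot",onz(t,(217.4,232.2),.01))
E
```

```text
time_s: 21.5
eef_pos: [0.5075, 0.0562, 0.3746]
tool_rot: [0.3, -3.125, -0.001]
contact_force: [0.4, -0.2, -0.2]
finger_gap: 0.0851
grip_force: 0.0
time_s: 22.0
eef_pos: [0.5369, 0.2878, 0.3741]
tool_rot: [-0.783, -3.039, 0.003]
contact_force: [0.8, -0.3, 0.6]
finger_gap: 0.0852
grip_force: 0.0
time_s: 22.5
eef_pos: [0.537, 0.286, 0.3737]
tool_rot: [-1.764, -2.596, 0.005]
contact_force: [-0.1, 0.6, -0.6]
finger_gap: 0.0853
grip_force: 0.0
time_s: 23.0
eef_pos: [0.5371, 0.2859, 0.3738]
tool_rot: [-2.54, -1.847, 0.006]
contact_force: [-0.3, 0.4, -0.6]
finger_gap: 0.059
grip_force: 0.0
offset [-2. -1. -1.]
tool y at deg -17.9 z [-0.004 -0.001 -1.   ] q6 0.68
turn deg -0.1 rotvec [-0.003  0.002  0.001]
turn deg 179.9 rotvec [-0.004 -0.005 -3.141]
turn deg 179.9 rotvec [-0.004 -0.005 -3.141]
offset [-2. -1. 81.]
tool y at deg -17.9 z [-0.004 -0.001 -1.   ] q6 0.68
turn deg -0.1 rotvec [-0.003  0.002  0.001]
turn deg 179.9 rotvec [-0.004 -0.005 -3.141]
turn deg 179.9 rotvec [-0.004 -0.005 -3.141]
foot [0.63733192 0.25166408 0.01      ]
```

```bash
H="python3 -m handwheel"
$H '{"offset":[[-2,-1,30],[-2,-1,60],[-2,-1,80],[-2,-1,80],[-2,-1,80]],"angular":[[0,0,0],[0,0,0],[0,0,0],[0,0,0],[0,0,0]],"grip":[60,60,60,60,40]}' 40
$H '{"offset":[[0,0,0],[0,0,0],[0,0,0],[0,0,0],[0,0,0]],"angular":[[0,0,0],[0,0,0],[0,0,0],[0,0,0],[0,0,0]],"grip":[30,20,10,0,0]}'
$H '{"offset":[[0,0,0],[0,0,0],[0,0,0],[0,0,0],[0,0,0]],"angular":[[0,0,0],[0,0,0],[0,0,0],[0,0,0],[0,0,0]],"grip":[0,0,0,0,0]}'
python3 - <<'E'
from h import *
go([.5355,.284,.293],-18)
s=cap("side"); crop(s,200,180,240,180,3.3,"pics/a7.png")
E
```

```text
time_s: 23.55
eef_pos: [0.5362, 0.284, 0.2955]
tool_rot: [-2.534, -1.856, 0.002]
contact_force: [0.2, 0.7, 1.1]
finger_gap: 0.038
grip_force: 0.0
time_s: 24.05
eef_pos: [0.5369, 0.2838, 0.2971]
tool_rot: [2.536, 1.853, 0.003]
contact_force: [-1.9, 0.7, 6.0]
finger_gap: 0.0084
grip_force: 39.2
time_s: 24.55
eef_pos: [0.5369, 0.2838, 0.2971]
tool_rot: [2.536, 1.853, 0.003]
contact_force: [-0.8, 0.6, 5.3]
finger_gap: 0.0085
grip_force: 39.2
offset [-0. -1.  4.]
tool y at deg -17.7 z [ 0.002  0.001 -1.   ] q6 0.67
turn deg -0.3 rotvec [ 0.002 -0.002  0.005]
turn deg 179.7 rotvec [ 2.000e-03  2.000e-03 -3.136e+00]
turn deg 179.7 rotvec [ 2.000e-03  2.000e-03 -3.136e+00]
```

View pics/a7.png

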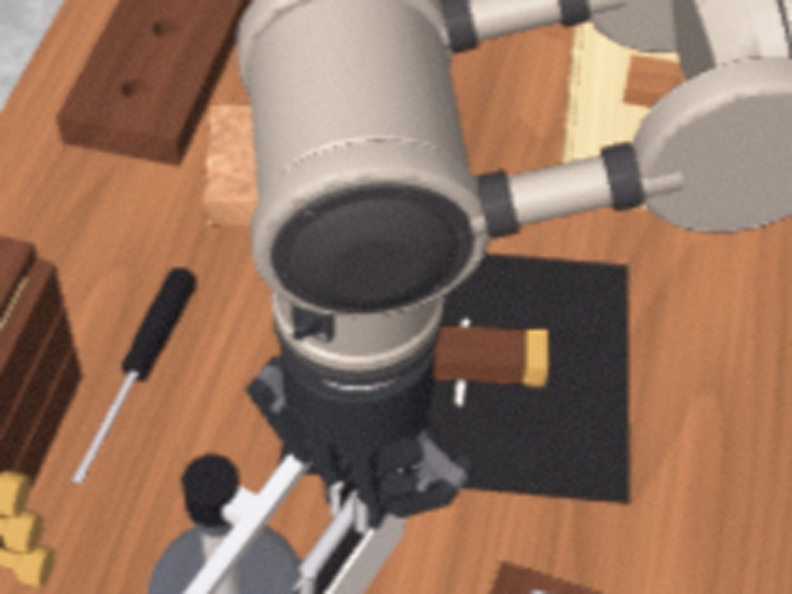

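```bash
H="python3 -m handwheel"
$H '{"offset":[[-15,1,0],[-30,4,0],[-44,9.5,0],[-57,16.5,0],[-69,25.6,0]],"angular":[[0,0,-0.141],[0,0,-0.284],[0,0,-0.426],[0,0,-0.567],[0,0,-0.71]],"grip":[0,0,0,0,0]}' 60
$H '{"offset":[[0,0,0]],"angular":[[0,0,0]],"grip":[0]}'
$H '{"offset":[[-15,1,0],[-30,4,0],[-44,9.5,0],[-57,16.5,0],[-69,25.6,0]],"angular":[[0,0,-0.141],[0,0,-0.284],[0,0,-0.426],[0,0,-0.567],[0,0,-0.71]],"grip":[0,0,0,0,0]}' 
$H '{"offset":[[0,0,0],[0,0,0]],"angular":[[0,0,0],[0,0,0]],"grip":[0,0]}'
python3 - <<'E'
from h import *
s=r.sense();p=s["eef_pos"];d=p[:2]-[.638,.251];print(p,np.degrees(np.arctan2(d[1],d[0]))%360,np.linalg.norm(d)); go(p,63.3)
t=cap("top"); s=cap("side")
cv2.imwrite("pics/a8.png",np.hstack([cv2.resize(t["img"][195:315,170:320],(400,320),interpolation=2),cv2.resize(s["img"][210:370,220:420],(400,320),interpolation=2)]))
E
```

```text
time_s: 25.1
eef_pos: [0.5403, 0.21, 0.2971]
tool_rot: [1.726, 2.623, 0.004]
contact_force: [2.1, 3.0, 4.2]
finger_gap: 0.0076
grip_force: 59.1
time_s: 25.2
eef_pos: [0.541, 0.2085, 0.2971]
tool_rot: [1.731, 2.619, 0.002]
contact_force: [-0.2, -3.2, 6.7]
finger_gap: 0.0077
grip_force: 59.1
time_s: 25.7
eef_pos: [0.591, 0.1559, 0.2971]
tool_rot: [0.71, 3.059, 0.0]
contact_force: [-1.0, 1.3, 5.9]
finger_gap: 0.0077
grip_force: 59.7
time_s: 25.9
eef_pos: [0.592, 0.1554, 0.2971]
tool_rot: [0.719, 3.054, -0.0]
contact_force: [2.3, -3.3, 4.8]
finger_gap: 0.0081
grip_force: 59.0
[0.59196898 0.15537362 0.29711843] 244.29554917339252 0.106128504198023
offset [0. 0. 0.]
tool y at deg 63.5 z [ 0.004 -0.001 -1.   ] q6 -0.98
turn deg -0.2 rotvec [0.001 0.004 0.004]
turn deg 179.8 rotvec [-7.000e-03  1.000e-03 -3.138e+00]
turn deg 179.8 rotvec [-7.000e-03  1.000e-03 -3.138e+00]
```

View pics/a8.png

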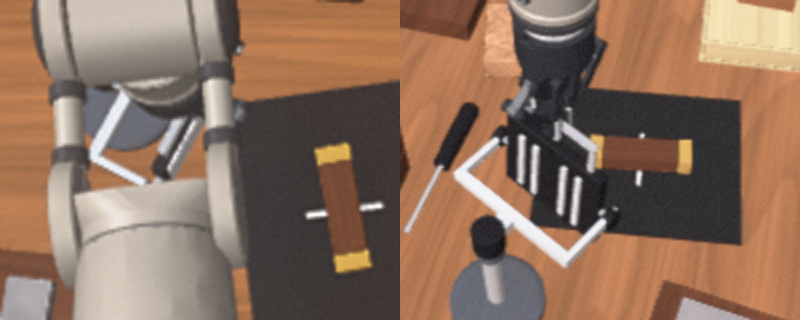

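```bash
H="python3 -m handwheel"
$H '{"offset":[[0,-21,2.4],[0,-41,7.7],[0,-60.6,15.8],[0,-78.6,26.6],[0,-95,40]],"angular":[[-0.143,0,0],[-0.286,0,0],[-0.429,0,0],[-0.572,0,0],[-0.715,0,0]],"grip":[0,0,0,0,0]}'
$H '{"offset":[[0,0,0],[0,0,0],[0,0,0]],"angular":[[0,0,0],[0,0,0],[0,0,0]],"grip":[0,0,0]}'
python3 - <<'E'
from h import *
S=r.sense();p=S["eef_pos"];m=R.from_rotvec(S["tool_rot"]).as_matrix();d=p[:2]-[.638,.251];n=np.linalg.norm(d);print(p,np.degrees(np.arctan2(d[1],d[0]))%360,n,"tool z",m[:,2],"tilt by tcp",np.arctan2(n-.1,p[2]-.15))
t=cap("top"); s=cap("side")
f=lambda x,y:((x-400)/2+220,y/2+210)
a,b=onz(s,f(458,173),.155),onz(s,f(567,263),.155);e=b-a;print("frame",a,b,np.degrees(np.arctan2(e[1],e[0])))
a,b=onz(s,f(503,133),.15),onz(s,f(612,215),.15);e=b-a;print("axle",a,b,np.degrees(np.arctan2(e[1],e[0])))
E
```

```text
time_s: 26.5
eef_pos: [0.5485, 0.0722, 0.2566]
tool_rot: [0.641, 2.727, 1.018]
contact_force: [12.0, 24.1, -22.2]
finger_gap: 0.0075
grip_force: 58.0
time_s: 26.8
eef_pos: [0.5488, 0.0725, 0.2566]
tool_rot: [0.639, 2.737, 1.008]
contact_force: [-1.5, -2.8, -2.6]
finger_gap: 0.0077
grip_force: 62.5
[0.54880831 0.07251978 0.2565595 ] 243.4473853842082 0.1995253053098211 tool z [ 0.28612743  0.58175161 -0.7613778 ] tilt by tcp 0.7512788694807109
frame [0.69310474 0.19060203 0.155     ] [0.55133733 0.26445819 0.155     ] 152.48196778879128
axle [0.66380218 0.12458778 0.15      ] [0.52092196 0.1964916  0.15      ] 153.2863823040234
```

```bash
H="python3 -m handwheel"
$H '{"offset":[[0,0,0],[0,0,0],[0,0,0],[0,0,-30],[0,0,-60]],"angular":[[0,0,0],[0,0,0],[0,0,0],[0,0,0],[0,0,0]],"grip":[30,60,60,60,60]}'
$H '{"offset":[[0,0,-40],[0,0,-80],[0,0,-100],[60,-40,-120],[100,-60,-120]],"angular":[[0,0,0],[0,0,0],[0,0,0],[0,0,0],[0,0,0]],"grip":[60,60,60,60,60]}'
python3 - <<'E'
from h import *
print(r.sense()["eef_pos"])
t=cap("top"); s=cap("side")
cv2.imwrite("pics/a9.png",np.hstack([cv2.resize(t["img"][205:295,190:300],(400,327),interpolation=2),cv2.resize(s["img"][230:347,240:383],(400,327),interpolation=2)]))
E
```

```text
time_s: 27.4
eef_pos: [0.531, 0.0375, 0.3023]
tool_rot: [0.638, 2.736, 1.012]
contact_force: [1.1, -1.0, 0.7]
finger_gap: 0.0513
grip_force: 0.0
time_s: 27.9
eef_pos: [0.4048, -0.0301, 0.3594]
tool_rot: [0.637, 2.733, 1.008]
contact_force: [0.2, -1.1, -0.7]
finger_gap: 0.0512
grip_force: 0.0
[ 0.4047596  -0.03011971  0.35937185]
```

View pics/a9.png

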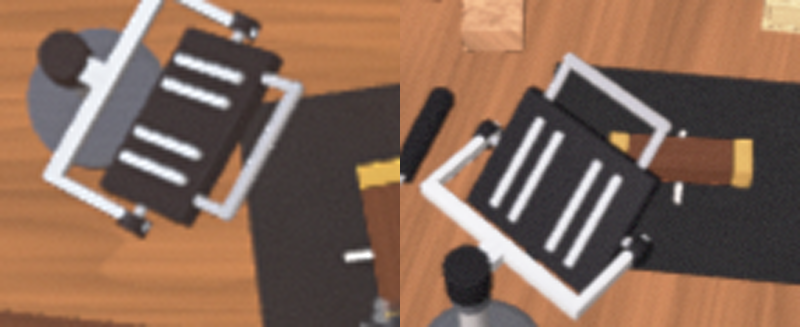

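```bash
python3 - <<'E'
from h import *
t=cap("top"); s=cap("side")
a=lambda x,y:(x/3.636+190,y/3.636+205); b=lambda x,y:((x-400)/2.797+240,y/2.797+230)
P={}
for n,u,v in(("b1",(294,89),(570,61)),("b2",(228,210),(667,128)),("x1",(246,27),(488,131)),("x2",(135,224),(637,248)),("f2",(50,176),(429,186)),("fX",(50,176),(577,312)),("knob",(66,57),(467,268))):
    P[n],e=tri(t,a(*u),s,b(*v)); print(n,P[n].round(4),e.round(4))
bm=(P["b1"]+P["b2"])/2; xm=(P["x1"]+P["x2"])/2; v=bm-xm
print(bm,xm,"len",np.linalg.norm(v),"tilt",np.degrees(np.arctan2(np.hypot(*v[:2]),v[2])))
k=np.array([.638,.251]); cr=np.array([.522,.0205])
for q in(bm,xm,cr):
    d=q[:2]-k; print(np.degrees(np.arctan2(d[1],d[0]))%360,np.linalg.norm(d))
for u,w in(("b1","b2"),("x1","x2")):
    d=P[u]-P[w]; print(u,np.linalg.norm(d),np.degrees(np.arctan2(d[1],d[0]))-90)
E
```

```text
b1 [0.6054 0.0865 0.2111] 0.0003
b2 [0.5207 0.1291 0.2101] 0.0049
x1 [0.6629 0.1258 0.1504] 0.0011
x2 [0.5221 0.1999 0.1498] 0.0016
f2 [0.5951 0.2513 0.2661] 0.118
fX [0.5539 0.2609 0.1477] 0.0022
knob [0.6387 0.2514 0.1566] 0.0005
[0.56302957 0.10777965 0.21061107] [0.59250322 0.16283088 0.15010862] len 0.08694757141264982 tilt 45.905029327656585
242.36964679486715 0.1616559138945847
242.70548875617789 0.09921567779966778
243.28599999161818 0.2580431165522537
b1 0.09480023158727292 -116.6766572813062
x1 0.15915566092556915 -117.73924119021933
```

```bash
python3 - <<'E'
from h import *
cv2.imwrite("pics/b1.png",np.vstack([np.hstack([cap("top")["img"],])])[120:400,100:520]);cv2.imwrite("pics/b2.png",cap("side")["img"])
a=cv2.imread("pics/b1.png");b=cv2.imread("pics/b2.png")[60:460,200:500]
b=cv2.resize(b,(300,400));o=np.zeros((400,720,3),np.uint8);o[:280,:420]=a;o[:,420:]=b;cv2.imwrite("pics/b3.png",o)
E
```

```text
(no output)
```

View pics/b3.png

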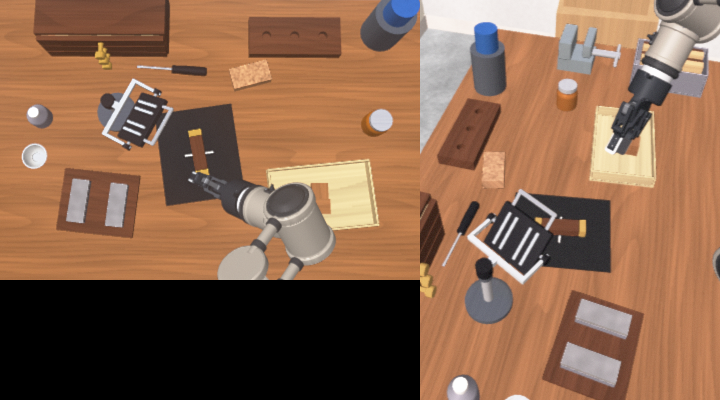

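The final picture shows both stones on the board, the offcut in the tray, the blank on the cross at about (198,153), and the lamp tipped toward it. The robot touches nothing, so I am handing the job in.

```bash
python3 -c "
from rig import r
print(r.finish_job())"
```

```text
the job is handed in; nothing more can be done
None
```

The job is handed in, though the judge returned no result: the offcut is in the tray, both stones are on the board, the blank lies on the cross, and the lamp's arm points within about 1° of the cross with its panel about 45–46° forward.

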